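# Open a specimen canister of unknown thread hand and hold its cap

### The arm

A 7-joint arm with a two-finger parallel gripper is mounted at the origin on the work surface. World frame = base frame: x ahead of the robot, y to its left, z up, the work surface at z = 0. Lengths are in m, angles in rad, forces in N, time in s.
With the tool pointing down it reaches from about 0.4 to 0.85 m from the base axis. Payload 10.4 kg.
Tool frame: the origin (TCP) lies on the centre line of the jaws, within the pads' length; the fingertips stand 11 mm ahead of it and the grasp point (between the pads) lies 8 mm behind it; z points along the fingers, y is the line along which they close (so a half turn about z gives the same grasp; the last joint's range is limited). The gripper opens to 87 mm and grips with 3 to 60 N. Pads are 19 mm wide; open, the fingers measure 117 mm over their backs; the gripper's body (75 mm by 190 mm) begins 51 mm behind the grasp point.
Start: joints at [-0.023, 0.332, -0.065, 1.46, 0.022, 1.35, -0.088], TCP at [0.625, 0, 0.234] pointing down, gripper open.
Joint ranges: [-2.6, 2.6], [-0.5, 2.12], [-1.47, 1.34], [0.16, 2.42], [-1.27, 4.41], [0.06, 2.06], [-2.6, 2.6]. Speed limits (rad/s): [2.22, 2.22, 2.79, 2.79, 3.14, 3.14, 3.14].

### API

Orientations are given as a unit quaternion [x, y, z, w].
In Python, from bench import r gives the robot as it stands.
- The arm moves only by the shell command python3 -m pendant 'ROWS' [OPENING] [FORCE]. ROWS is JSON, a list of rows, each a list of 4 numbers: the shift along the tool's x, y, z in m, then the turn about the tool's z in rad. A call has 1 to 8 rows; each row shifts and turns the commanded pose from where the row before left it, along the tool's axes as they then stand; what a row does not reach is not made up. A row lasts 1/12 s, in which the tool goes at most 41.7 mm and 7.16 degrees, less where a joint would pass 70% of its speed; a pose out of reach is approached as far as the arm can. A call with a gripper value outside its range is refused whole. OPENING is the opening, from 0 (shut) to 1 (fully open), set as the call begins (- or left out, the last holds). The fingers move at their own pace and stop on an object; FORCE is the grip in N (left out, the last holds). Time passes only in rows, so rows that do not move let the fingers close. It gives the time, the measured TCP pose, the force, the opening and the grip force at its end, in the units of the state.
- r.read_state(): the state, without advancing time (a new reading comes with each control period).
- r.camera(name): name is "scene" or "side" or "wrist"; returns a dict with "img" (420x560x3 uint8, red, green, blue), "camera_matrix" (3x3 intrinsics, pixels), "dist_coeffs" ([k1, k2, p1, p2, k3] as OpenCV has them; the pictures are not rectified), "xyz" and "attitude" of the camera in the world. Camera axes: x right, y down, z forward; pixel columns grow to the right and rows downward; lengths in m; the calibration is good to about 2 mm. A picture is of the moment at which its call begins. There is no depth.
- r.close_job(): hands the job in; it is judged then, once.
Trained networks look in the newest picture that a camera, given by its name, has taken for a name from the list of things; names that differ only in an ending like _2 or _b are one class to them, and where a whole thing is asked for, a point or a joint stands for the part that bears it (a point fixed in the world has none). Each returns a list of dicts, best first, with "score" (0 to 1); they miss things now and then, are a little off and sometimes report something else, mostly with a low value. They report only what shows in the picture. A call takes as long as a camera call. They do not tell look-alikes from the thing itself.
- r.outline_of(thing, camera): "mask" (420x560 bool, what is visible of it) and "bbox" ([centre column, centre row, width, height] in pixels, round what is visible of it).
The state is a dict: "time": time; "joint_positions": joint angles; "joint_vel": joint speeds; "joint_torque": joint torques, N m; "ee_pos": TCP position; "eef_rot": TCP orientation; "ft_force": force on the tool from outside, world axes, zero at the start; "torque": the same for the moment, N m; "width": finger opening in m; "grip_force": force on a finger pad.
Only numpy, scipy, OpenCV 4.12 (cv2) and the standard library are available. Lean on these libraries where they do the work, as an engineer would, in place of code of your own. Each camera call takes 0.05 s, during which the arm holds its last target. There are 200 camera calls.

### The job

Open the specimen canister whose grey cap carries a raised grip bar. Its quick-thread cap may be right- or left-handed, so try which way it loosens, turn it loose on its neck, lift it straight off and finish while still holding it in the gripper, upright and still, about a hand's breadth above the open neck: do not put it down or let go. Leave the bottle, the dishes and the tube rack where they are.

Things in the scene. Friction and masses are not known exactly. Their poses are not given: they have to be found in the camera images.
- cap_grip (a point): Centre of the grip bar of the loose grey plastic cap (62 mm ribbed round skirt, 85 to 170 g) of the canister to open. The bar on top is 54 mm long, 16 thick, 30 tall, and reaches 15 mm above and below this point; the cap's lower rim lies 45 mm below it. z up along the cap's axis, x along the bar's length (pinch it across y).
- cap: The same cap; origin on its axis 51 mm below cap_grip, same axes. Thread hand hidden: it loosens anticlockwise (seen from above) or clockwise. The tightening way it stops dead within 0.03 to 0.25 rad. The loosening way it turns easily, without rising, lifts straight off once turned 0.75 rad, and meets a firm stop at 1.1 to 1.4 rad, where it still lifts.
- mouth (a point): Centre of the open top of the canister's neck, 100 mm above the bench, 21 mm below cap_grip at the start. Neck 40 mm across, 53 over its three lugs, which hold the cap down (3 mm play upward, 2 sideways) until it is turned loose. Canister 72 mm across, fixed upright in a steel stand. z up; x along the bar at the start, within 0.1 rad.
- spare_lid (a point): Top centre of the flat smooth grey lid, 69 mm across and without a bar, of a second canister in the same stand, 110 mm above the bench and 130 mm from the first canister's axis. Fixed; it stays shut.
- brown_bottle: Bystander: loose closed brown bottle, 52 mm across, 105 mm tall, on the bench beside the stand. Origin at the centre of its underside.
- dishes: Bystander: loose stack of three clear round dishes, 92 mm across, 45 mm tall in all. Origin at the centre of its underside.
- tube_rack: Bystander: loose white tube rack, 60 by 120 mm (along its y), 90 mm tall with its tubes. Origin at the centre of its underside.
Not all that is in view belongs to the job. What is shaped like the cap but green is not meant.

How it is judged:
On the way:
1. the cap is turned loose by more than 0.5 rad while still down on its neck (angle between the x axis of cap_grip and the x axis of mouth, either way round above 0.5 rad and z of cap_grip in the frame of mouth below 0.03 m and horizontal distance between cap_grip and mouth below 0.008 m), for 0.04 s.
At the end, for the whole second after the job is handed in: The gripper holds the cap (more than 1 N), upright within 0.25 rad and still (under 0.02 m/s), over the neck within 50 mm sideways, the cap's lower rim 35 to 175 mm above the mouth (bar centre 80 to 220 mm above it) (z of cap_grip in the frame of mouth between 0.08 and 0.22 m and horizontal distance between cap_grip and mouth below 0.05 m and angle between cap_grip's own z axis and vertical below 0.25 rad and contact force between the fingers and cap above 1 N and linear speed of cap below 0.02 m/s); the arm keeps its last pose, push and grip.
It fails at once if a bystander (bottle, dishes, tube rack) is shifted by more than 20 mm (distance of any of brown_bottle, dishes, tube_rack from where it was at the start of the episode above 0.02 m).
It also fails if it takes over 48 s, if anything falls off the work surface, if the arm or the gripper's body presses on something with over 40 N, if the wrist force passes 120 N, or if a joint passes its speed limit or range.

## Working session

There is one attempt and no reset: what is moved stays moved. The work goes in short steps, Python scripts to look and compute and a shell command to move; the robot and the scene stay as the last step left them, time stands still between calls to the robot, and variables do not carry over. Pictures are saved under pics/ and viewed, at most 10 in all, crops included, and the job is handed in when it is done.

```bash
mkdir -p pics; cat > h.py <<'E'
import numpy as np, cv2
from scipy.spatial.transform import Rotation as R
from bench import r
def cam(n,save=None):
    c=r.camera(n)
    if save: cv2.imwrite('pics/'+save+'.png',c['img'][:,:,::-1])
    return c
def rot(c):
    a=np.array(c['attitude'],float); return a if a.shape==(3,3) else R.from_quat(a).as_matrix()
def atz(c,uv,z):
    p=cv2.undistortPoints(np.array([[uv]],float),np.array(c['camera_matrix']),np.array(c['dist_coeffs']))[0,0]
    d=rot(c)@np.array([p[0],p[1],1]); o=np.array(c['xyz']); return o+d*(z-o[2])/d[2]
def proj(c,P):
    M=rot(c).T; t=-M@np.array(c['xyz'])
    return cv2.projectPoints(np.atleast_2d(P).astype(float),cv2.Rodrigues(M)[0],t,np.array(c['camera_matrix']),np.array(c['dist_coeffs']))[0][:,0]
E
python3 - <<'E'
from h import *
np.set_printoptions(precision=4,suppress=True)
ims=[]
for n in ["scene","side","wrist"]:
    c=cam(n); ims.append(c['img'])
    print(n,c['xyz'],c['attitude'])
    for t in ["cap_grip","cap","spare_lid","brown_bottle","dishes","tube_rack"]:
        print(t,[(round(d['score'],2),np.round(d['bbox']).tolist()) for d in r.outline_of(t,n)[:4]])
for i,n in enumerate("abc"): cv2.imwrite(f'pics/{n}.png',ims[i][:,:,::-1])
print(r.read_state())
E
```

```text
scene [0.9059 0.3979 0.9061] [ 0.311   0.9171 -0.2356 -0.0821]
cap_grip [(0.94, [320.0, 159.0, 27.0, 37.0]), (0.83, [290.0, 184.0, 26.0, 39.0]), (0.73, [254.0, 249.0, 46.0, 48.0]), (0.68, [382.0, 227.0, 31.0, 35.0])]
cap [(0.98, [320.0, 161.0, 31.0, 37.0]), (0.78, [382.0, 227.0, 31.0, 34.0]), (0.57, [291.0, 181.0, 30.0, 35.0])]
spare_lid [(0.71, [273.0, 181.0, 99.0, 104.0])]
brown_bottle [(0.71, [340.0, 247.0, 28.0, 36.0])]
dishes [(0.94, [253.0, 249.0, 47.0, 49.0])]
tube_rack [(0.74, [202.0, 180.0, 47.0, 65.0])]
side [0.515  0.6    0.7614] [-0.0675  0.9412 -0.3301  0.0237]
cap_grip [(0.89, [296.0, 189.0, 39.0, 41.0]), (0.84, [356.0, 308.0, 40.0, 43.0]), (0.7, [366.0, 204.0, 34.0, 45.0])]
cap [(0.92, [297.0, 188.0, 37.0, 42.0]), (0.86, [365.0, 204.0, 36.0, 46.0]), (0.73, [353.0, 308.0, 37.0, 38.0])]
spare_lid [(0.89, [298.0, 190.0, 72.0, 120.0]), (0.37, [243.0, 145.0, 50.0, 69.0])]
brown_bottle [(0.82, [284.0, 278.0, 28.0, 53.0])]
dishes [(0.92, [218.0, 228.0, 54.0, 50.0]), (0.51, [284.0, 279.0, 29.0, 56.0])]
tube_rack [(0.68, [245.0, 146.0, 46.0, 70.0])]
wrist [0.6254 0.0717 0.3836]
[... 243 characters left out ...]
4, [239.0, 234.0, 94.0, 214.0])]
brown_bottle [(0.72, [225.0, 33.0, 58.0, 65.0])]
dishes [(0.83, [354.0, 135.0, 87.0, 83.0])]
tube_rack [(0.59, [334.0, 290.0, 72.0, 83.0])]
{'time': 1.05, 'joint_positions': array([-0.0226,  0.3322, -0.0647,  1.4601,  0.0215,  1.3499, -0.0885]), 'joint_vel': array([-0.0012, -0.0004,  0.0024, -0.0005, -0.0006,  0.0011,  0.0002]), 'joint_torque': array([ -0.0003, -62.3053,   0.0246, -39.0123,  -0.0611,   0.0316,
         0.    ]), 'ee_pos': array([0.625 , 0.    , 0.2336]), 'eef_rot': array([0.7071, 0.7071, 0.0001, 0.    ]), 'ft_force': array([0.8594, 0.1652, 0.2803]), 'torque': array([-0.0491,  0.0228, -0.0242]), 'grip_force': 0.0, 'width': 0.08694035091438304}
```

```bash
python3 -c "
import cv2,numpy as np
a=cv2.imread('pics/a.png')[100:310,160:440];c=cv2.imread('pics/c.png')
cv2.imwrite('pics/a2.png',cv2.resize(a,None,fx=2.8,fy=2.8,interpolation=2))"
```

```text
(no output)
```

View pics/a2.png

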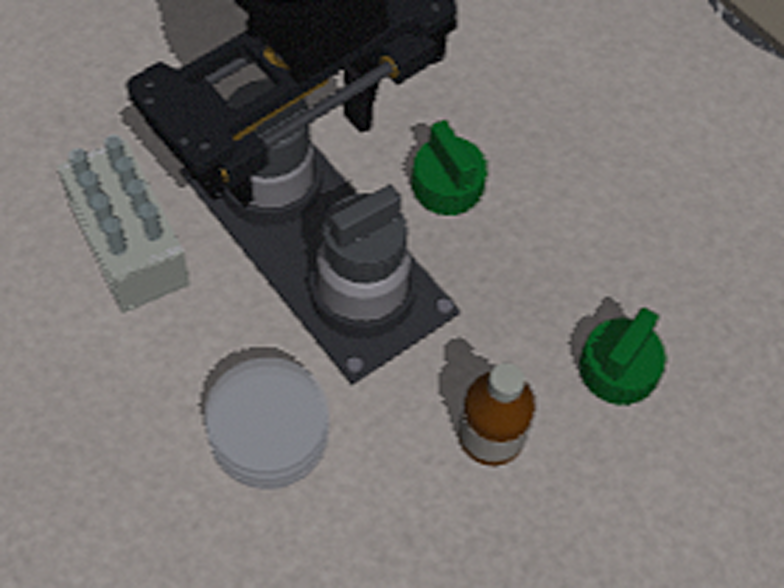

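View pics/c.png

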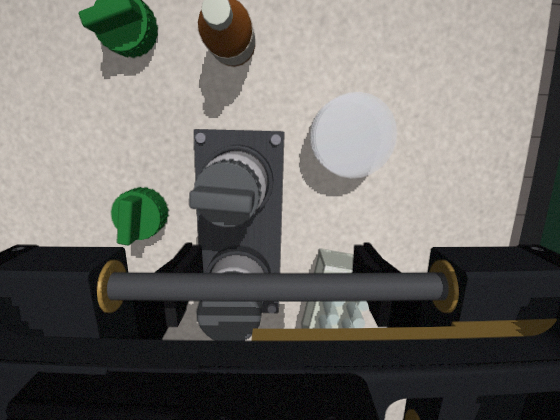

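Candidates: green cap scene (320,160) / wrist (139,216); green cap scene (382,227) / wrist (117,30); flat grey lid scene (258,160) / wrist (230,310); grey cap with bar scene (290,180) / wrist (225,193). I choose the last and check it in a close crop.

```bash
python3 - <<'E'
import cv2,numpy as np
a=cv2.imread('pics/c.png')[140:240,170:290];b=cv2.imread('pics/b.png')[165:265,310:430]
g=lambda x:cv2.convertScaleAbs(cv2.resize(x,None,fx=5,fy=5,interpolation=2),alpha=1.8)
im=np.vstack([g(a)]);cv2.imwrite('pics/d.png',im);cv2.imwrite('pics/e.png',g(b))
E
```

```text
(no output)
```

View pics/d.png

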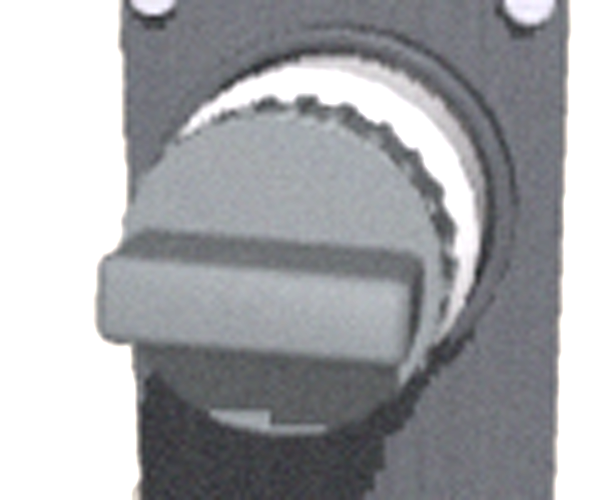

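View pics/e.png

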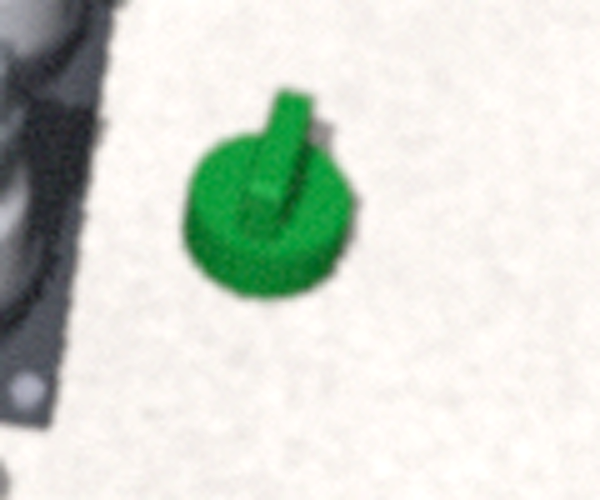

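The wrist crop shows the grey cap with its bar: its top corners are at wrist px (191,191), (254,194), (252,212), (190,207). The side crop landed on a green cap at (363,204), which is not meant. Now I work out the pose.

```bash
python3 - <<'E'
from h import *
np.set_printoptions(precision=4,suppress=True)
c=cam('wrist')
P=np.array([atz(c,p,.136) for p in [(191,191),(253.6,194.4),(252,212),(190,207)]]);print(P)
m=P.mean(0);d=(P[1]+P[2]-P[0]-P[3])[:2];L=np.hypot(*d)/2;print(m,L,'w',np.linalg.norm((P[0]+P[1]-P[2]-P[3])/2),'ang',np.arctan2(d[1],d[0]))
a=d/np.hypot(*d);b=np.array([-a[1],a[0]])
Q=np.array([[*(m[:2]+s*.027*a+t*.008*b),.136] for s,t in [(1,1),(1,-1),(-1,-1),(-1,1)]])
print(R.from_quat(r.read_state()['eef_rot']).as_matrix())
ims=[]
for n,(x,y) in [('scene',(260,150)),('side',(260,150)),('wrist',(190,160))]:
    k=cam(n); q=proj(k,Q)
    im=cv2.resize(k['img'][y:y+80,x:x+80,::-1],None,fx=5,fy=5,interpolation=2);im=cv2.convertScaleAbs(im,alpha=1.8)
    cv2.polylines(im,[((q-[x,y]+.5)*5).astype(int)],True,(0,0,255),1); ims.append(im)
cv2.imwrite('pics/f.png',np.hstack(ims[:2]))
E
```

```text
[[0.5536 0.0238 0.136 ]
 [0.6056 0.0209 0.136 ]
 [0.6039 0.0058 0.136 ]
 [0.5517 0.0101 0.136 ]]
[0.5787 0.0151 0.136 ] 0.05222659006340052 w 0.014503994539525921 ang -0.06828767814599028
[[ 0.  1.  0.]
 [ 1. -0.  0.]
 [ 0.  0. -1.]]
```

View pics/f.png

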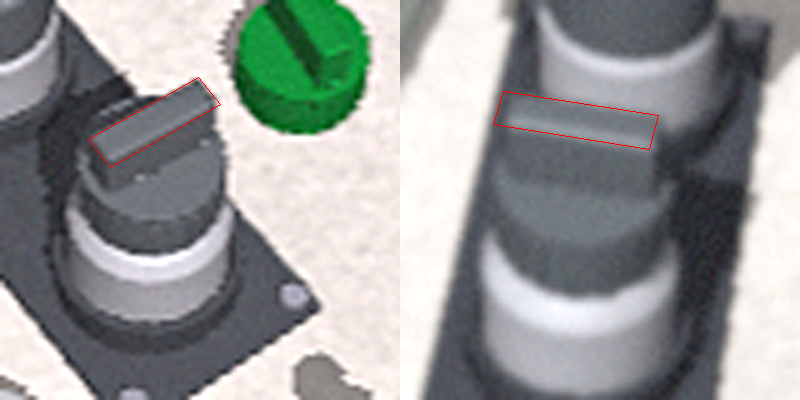

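The projected bar outline fits in both the scene view (crop left, bar near px (291,174)) and the side view (crop right, near (295,174)). The bar centre is at (0.579, 0.015, 0.121), heading -0.068 rad.

```bash
python3 -m pendant '[[0.007,-0.023,0,0],[0.008,-0.023,0,0],[0,0,0,-0.12],[0,0,0,-0.12],[0,0,0,-0.12],[0,0,0,-0.12],[0,0,0,-0.12],[0,0,0,-0.12]]' 1
python3 -m pendant '[[0,0,0,-0.12],[0,0,0,-0.12],[0,0,0,-0.12],[0,0,0,-0.12],[0,0,0,-0.12],[0,0,0,-0.12],[0,0,0,-0.06],[0,0,0,0]]'
cat > st.py <<'E'
from h import *
np.set_printoptions(precision=4,suppress=True)
s=r.read_state();M=R.from_quat(s['eef_rot']).as_matrix()
e=np.array([.5787,.0151,.120])-s['ee_pos']
print(s['time'],s['ee_pos'],'yang',np.arctan2(M[1,1],M[0,1]),'err tool',M.T@e,'q',s['joint_positions'],'F',s['ft_force'],'T',s['torque'],s['width'],s['grip_force'])
E
python3 st.py
```

```text
time: 1.92
ee_pos: [0.579, 0.015, 0.2336]
eef_rot: [0.41, 0.912, 0.0, 0.0]
ft_force: [-0.7, 0.1, -0.1]
width: 0.087
grip_force: 0.0
time: 2.58
ee_pos: [0.579, 0.0149, 0.2336]
eef_rot: [0.034, 0.999, 0.0, 0.0]
ft_force: [0.5, 0.5, 0.5]
width: 0.0871
grip_force: 0.0
2.5833 [0.579  0.0149 0.2336] yang 1.502809727035015 err tool [0.0004 0.0001 0.1136] q [ 0.0945  0.2429 -0.2358  1.5775  0.0579  1.3278  1.3542] F [0.5393 0.4721 0.4831] T [ 0.0834 -0.0696  0.0096] 0.08709181222345885 0.0
```

```bash
python3 -m pendant '[[0,0,0.03,0],[0,0,0.03,0],[0,0,0.03,0],[0,0,0.015,0],[0,0,0.008,0],[0,0,0,0]]'
python3 -m pendant '[[0,0,0,0],[0,0,0,0],[0,0,0,0],[0,0,0,0],[0,0,0,0],[0,0,0,0],[0,0,0,0],[0,0,0,0]]' 0 20
python3 st.py
```

```text
time: 3.08
ee_pos: [0.5781, 0.015, 0.119]
eef_rot: [0.036, 0.999, -0.0, -0.001]
ft_force: [-0.3, -0.2, 0.9]
width: 0.0868
grip_force: 0.0
time: 3.75
ee_pos: [0.5791, 0.015, 0.1207]
eef_rot: [0.035, 0.999, 0.0, 0.0]
ft_force: [0.5, -0.4, 0.8]
width: 0.0413
grip_force: 0.0
3.75 [0.5791 0.015  0.1207] yang 1.5000154846385474 err tool [0.0004 0.     0.0007] q [ 0.09    0.3321 -0.233   1.7117  0.0843  1.1073  1.3316] F [ 0.4688 -0.4089  0.7836] T [ 0.1119  0.036  -0.0065] 0.041290037274367496 0.0
```

```bash
python3 -m pendant '[[0,0,0,0],[0,0,0,0],[0,0,0,0],[0,0,0,0],[0,0,0,0],[0,0,0,0],[0,0,0,0],[0,0,0,0]]' 0 20
python3 st.py
python3 -m pendant '[[0,0,0,-0.05],[0,0,0,-0.05],[0,0,0,-0.05],[0,0,0,0]]'
python3 st.py
```

```text
time: 4.42
ee_pos: [0.579, 0.0149, 0.1205]
eef_rot: [0.035, 0.999, -0.0, 0.0]
ft_force: [0.1, -0.2, -0.4]
width: 0.0159
grip_force: 20.0
4.4167 [0.579  0.0149 0.1205] yang 1.4999513132824203 err tool [0.0004 0.0001 0.0005] q [ 0.0901  0.3323 -0.2329  1.7117  0.0843  1.1073  1.3317] F [ 0.1294 -0.1641 -0.4152] T [-0.0408 -0.0488 -0.0174] 0.015868351413871367 19.999308376573026
time: 4.75
ee_pos: [0.579, 0.0151, 0.1205]
eef_rot: [-0.041, 0.999, 0.0, -0.0]
ft_force: [0.4, 0.2, 0.8]
width: 0.0157
grip_force: 20.0
4.75 [0.579  0.0151 0.1205] yang 1.6524529023123886 err tool [0.0003 0.     0.0005] q [ 0.1084  0.3343 -0.2552  1.7107  0.0925  1.1084  1.4778] F [0.425  0.2162 0.7611] T [ 0.1099 -0.0646 -0.0222] 0.01571126405860745 19.99863878125325
```

Gripped at 15.9 mm. The first 0.15 rad anticlockwise meets almost no moment, but the play goes up to 0.25 rad, so I go further.

```bash
python3 -m pendant '[[0,0,0,-0.05],[0,0,0,-0.05],[0,0,0,-0.05],[0,0,0,0]]'
python3 st.py
```

```text
time: 5.08
ee_pos: [0.579, 0.0151, 0.1206]
eef_rot: [-0.115, 0.993, 0.0, 0.0]
ft_force: [0.2, 1.0, -1.1]
width: 0.0159
grip_force: 20.0
5.0833 [0.579  0.0151 0.1206] yang 1.8007344398003717 err tool [0.0003 0.0001 0.0006] q [ 0.1264  0.3363 -0.2768  1.7097  0.1008  1.1094  1.6201] F [ 0.1723  1.0024 -1.0692] T [ 0.1523 -0.0709 -0.0112] 0.0159272800474594 19.998697014525533
```

No stop past 0.25 rad and no rise in moment, so it loosens anticlockwise. I carry on to about 0.9 rad.

```bash
python3 -m pendant '[[0,0,0,-0.08],[0,0,0,-0.08],[0,0,0,-0.08],[0,0,0,-0.08],[0,0,0,-0.08],[0,0,0,-0.08],[0,0,0,-0.08],[0,0,0,0]]'
python3 st.py
python3 - <<'E'
from h import *
ims=[]
for n,(x,y) in [('scene',(250,130)),('side',(250,130))]:
    k=cam(n)
    ims.append(cv2.convertScaleAbs(cv2.resize(k['img'][y:y+100,x:x+100,::-1],None,fx=4,fy=4,interpolation=2),alpha=1.8))
cv2.imwrite('pics/g.png',np.hstack(ims))
E
```

```text
time: 5.75
ee_pos: [0.579, 0.015, 0.1206]
eef_rot: [-0.385, 0.923, 0.0, 0.0]
ft_force: [0.1, 0.3, -0.3]
width: 0.0156
grip_force: 20.0
5.75 [0.579  0.015  0.1206] yang 2.360933774259272 err tool [0.0001 0.0003 0.0006] q [ 0.1948  0.3456 -0.3596  1.7058  0.1331  1.1142  2.1568] F [ 0.0841  0.316  -0.2888] T [ 0.1574 -0.0152 -0.0169] 0.01557103056308405 19.998148719314486
```

View pics/g.png

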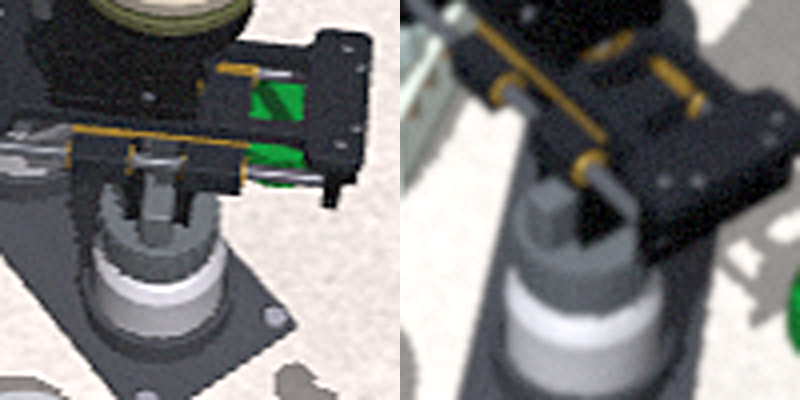

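The picture shows the bar turned together with the gripper by about 0.86 rad (bar at scene px (289,182)), with the cap still on its neck. I turn a little more and lift carefully.

```bash
python3 -m pendant '[[0,0,0,-0.06],[0,0,0,-0.04],[0,0,0,0],[0,0,-0.004,0],[0,0,-0.004,0],[0,0,-0.004,0],[0,0,0,0]]' 0 30
python3 st.py
```

```text
time: 6.43
ee_pos: [0.5796, 0.0151, 0.1338]
eef_rot: [-0.43, 0.903, -0.0, 0.001]
ft_force: [0.3, -0.3, -1.2]
width: 0.0158
grip_force: 30.0
6.4333 [0.5796 0.0151 0.1338] yang 2.458796180539753 err tool [0.0006 0.0007 0.0138] q [ 0.2082  0.3342 -0.3757  1.6923  0.1331  1.1387  2.2545] F [ 0.3184 -0.3488 -1.2222] T [0.2214 0.0202 0.0336] 0.015828095793554785 29.999358993954957
```

It lifts freely (about 1.2 N, the cap's weight).

```bash
python3 -m pendant '[[0,0,-0.012,0],[0,0,-0.02,0],[0,0,-0.02,0],[0,0,-0.02,0],[0,0,-0.02,0],[0,0,-0.015,0],[0,0,-0.005,0],[0,0,0,0]]'
python3 -m pendant '[[0,0,0,0],[0,0,0,0],[0,0,0,0],[0,0,0,0],[0,0,0,0],[0,0,0,0]]'
python3 st.py
python3 - <<'E'
from h import *
ims=[]
for n,(x,y) in [('scene',(230,90)),('side',(230,90))]:
    k=cam(n)
    ims.append(cv2.convertScaleAbs(cv2.resize(k['img'][y:y+140,x:x+130,::-1],None,fx=3,fy=3,interpolation=2),alpha=1.8))
cv2.imwrite('pics/i.png',np.hstack(ims))
E
```

```text
time: 7.1
ee_pos: [0.5796, 0.0151, 0.2464]
eef_rot: [-0.43, 0.903, -0.001, 0.001]
ft_force: [-0.8, -0.4, -1.6]
width: 0.0157
grip_force: 30.0
time: 7.6
ee_pos: [0.5789, 0.015, 0.2442]
eef_rot: [-0.43, 0.903, 0.0, -0.0]
ft_force: [-0.2, 0.3, -2.0]
width: 0.0157
grip_force: 30.0
7.6 [0.5789 0.015  0.2442] yang 2.4599916163110884 err tool [0.     0.0002 0.1242] q [ 0.2163  0.2511 -0.3824  1.5549  0.095   1.3544  2.2843] F [-0.1522  0.3237 -1.9671] T [ 0.1955 -0.0035  0.0872] 0.015713253366595726 29.99935328029096
```

View pics/i.png

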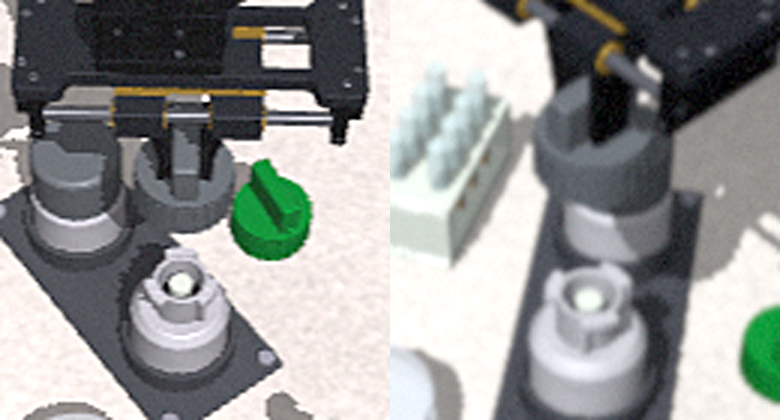

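The neck is open (scene px (290,183)) and the cap hangs upright in the fingers above it (scene px (291,148)). Bar centre is about 0.145 m above the mouth, so I hand in.

```bash
python3 -c "
from bench import r
print(r.close_job())"
```

```text
the job is handed in; nothing more can be done
None
```

The grey cap loosened anticlockwise; I turned it about 0.96 rad, lifted it straight off, and handed the job in with the gripper holding it upright about 0.145 m (bar centre) above the open neck; the hand-in returned no verdict.

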